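# Wedge the short foot of a rocking butcher's block

## Robot

A 6-joint arm with a two-finger parallel gripper is mounted at the origin on a cart in front of the work surface, level with it; the furniture and walls round the work are solid. World frame = base frame: x ahead of the robot, y to its left, z up, the work surface at z = 0. Lengths are in m, angles in rad, forces in N, time in s.
With the tool pointing down it reaches from about 0.4 to 0.825 m from the base axis. Payload 7 kg.
Tool frame: the origin (TCP) lies at the very end of the fingers, on their centre line; the grasp point (between the pads) lies 19 mm behind it; z points along the fingers, y is the line along which they close (so a half turn about z gives the same grasp; the last joint's range is limited). The gripper opens to 88 mm and grips with 3 to 60 N. Pads are 19 mm wide; open, the fingers measure 130 mm over their backs; the gripper's body (78 mm by 193 mm) begins 47 mm behind the grasp point.
Start: joints at [1.609, 0.359, 0.012, 0, -1.224, -0.288], TCP at [0.167, 0.654, 0.227] pointing down, gripper open.
Joint ranges: [-3.07, 3.07], [-1.43, 2.12], [-1.02, 1.25], [-3.03, 1.67], [-3.05, -0], [-3.03, 3.03]. Speed limits (rad/s): [2.39, 2.39, 3.01, 3.14, 3.14, 3.14].

## Interface

Orientations are given as [roll, pitch, yaw] about the fixed x, y, z axes, in that order (R = Rz(yaw) Ry(pitch) Rx(roll)).
In Python, from station import arm, vision gives the robot as it stands. The module is installed in compiled form; this text tells all that it offers.
- The arm moves only by the tool jog_arm, never from a script. Its argument "steps" is a list that holds one entry, the list of rows, each a list of 7 numbers: the closure in counts, from 0 (fully open) to 255 (shut), then the shift along the tool's x, y, z scaled (see below), then the turn, a rotation vector about the tool's x, y, z scaled (see below). In form: [[[grip, dx, dy, dz, rx, ry, rz], ...]]. A call has 1 to 8 rows; each row is the pose to reach, as a shift and turn from the pose commanded when the call began, along the tool's axes at that moment; what a row does not reach only later rows make up. The controller multiplies each number of a shift by 250 mm and each number of a turn by 45 degrees. A row lasts 1/10 s, in which the tool goes at most 50 mm and 8.59 degrees, less where a joint would pass 70% of its speed; a pose out of reach is approached as far as the arm can. A call with a number of a shift or a turn outside -1 to 1 is refused whole. A call with a gripper value outside its range is refused whole. The fingers move at their own pace and stop on an object; "newtons" is the grip in N (left out, the last holds). Time passes only in rows, so rows that repeat a pose let the fingers close. It gives the time, the measured TCP pose, the force, the opening and the grip force at its end, in the units of the state.
- arm.get_state(): the state, without advancing time (a new reading comes with each control period).
- vision.grab_frame(name): name is "scene" or "top"; returns a dict with "color" (384x512x3 uint8, red, green, blue), "vfov" (degrees; the focal length in pixels is half the picture's height over the tangent of half this angle, whatever the lens; pixels are square), "cx", "cy" (the principal point, pixels), "extrinsics" (4x4, takes a point from world to camera coordinates). Camera axes: x right, y down, z forward; pixel columns grow to the right and rows downward; lengths in m; the calibration is good to about 2 mm. A picture is of the moment at which its call begins. There is no depth.
- arm.job_done(): hands the job in; it is judged then, once.
The state is a dict: "t": time; "q": joint angles; "qd": joint speeds; "joint_efforts": joint torques, N m; "eef_pos": TCP position; "ee_rot": TCP orientation; "force": force on the tool from outside, world axes, zero at the start; "moment": the same for the moment, N m; "width": finger opening in m; "gripper_force": force on a finger pad.
Only numpy, scipy, OpenCV 4.12 (cv2) and the standard library are available. Lean on these libraries where they do the work, as an engineer would, in place of code of your own. Each camera call takes 0.05 s, during which the arm holds its last target. There are 200 camera calls.

## Task

The butcher's block rocks because one of its two front feet does not reach the worktop. Feel with the thin end of the wooden wedge which front foot has the gap (it jams at once against a foot that stands firm), then slide the wedge, thin end first and flat on the worktop, under the middle of that foot until it is held snug. Do not force it; let go and leave everything else where it is.

Things in the scene. Friction and masses are not known exactly. Their poses are not given: they have to be found in the camera images.
- block: wooden butcher's block, 270 x 360 x 65 mm, standing 15 mm clear of the worktop on four levelling feet, so its top is 80 mm up; too heavy to shift. Origin: at worktop height under its middle. Its x axis points away from the robot, square to the front face, which lies at x = -0.135 in the block's frame; y to the left along the front.
- foot_left (a point): centre of the left front foot (at the block's +y), at worktop height; axes as the block's. An upright rubber pad of 30 mm diameter, its foremost point 13 mm behind the block's front face. One front foot, left or right (not known beforehand), is screwed in too far and hangs some 5 to 9 mm above the worktop; the other stands on the worktop and nothing goes under it.
- foot_right (a point): centre of the right front foot (at the block's -y), at worktop height; the same kind of foot.
- wedge_center (a point): middle of the loose plain wooden wedge (40 to 70 g), half-way up there (5 mm above its flat underside). 160 mm long, 32 mm wide with upright parallel sides, tapering evenly from 2.5 mm at the thin end to 18.5 mm at the thick end (1 in 10). Its x axis points to the thin end (ends at +80 and -80 mm), y across, z up. It starts lying flat, thin end roughly away from the robot.
- wedge_tip (a point): middle of the wedge's thin edge, on its underside; axes as the wedge's. Pushed under the hanging foot the wedge slides freely until its slope meets the pad's front edge, then tightens gradually over a few mm; a push of about 10 N sets it snug, over 15 N is forcing it; by friction it stays where it is pushed.
- mug: spotted white mug, 82 x 114 x 91 mm, standing to the left of the block; bystander. Origin: underside.
- espresso_cup: small patterned cup, 60 x 83 x 52 mm, standing to the right; bystander. Origin: underside.
- tea_box: cardboard box of tea bags, 63 x 132 x 77 mm, to the right of the block; bystander. Origin: underside.
- glass: drinking glass, 81 mm across, 93 mm high, standing on the back of the block; bystander. Origin: underside.
Things that resemble listed ones, but are neither listed nor needed, are in the scene too. What is meant by the part that bears wedge_center is not blue or green, and is the larger of those in its own colour.

How it is judged:
At the end, for the whole second after the job is handed in: The wedge lies flat and still, thin end first under the hanging front foot, past the foot's centre and with the foot's centre over it (within 15 mm of the wedge's middle line), and is held snug: it presses on the foot with more than 1 N (((x of foot_left in the frame of wedge_center between 0 and 0.08 m and y of foot_left in the frame of wedge_center between -0.015 and 0.015 m) or (x of foot_right in the frame of wedge_center between 0 and 0.08 m and y of foot_right in the frame of wedge_center between -0.015 and 0.015 m)) and contact force between wedge and block above 1 N and angle between wedge_center's own z axis and vertical below 0.06 rad and linear speed of wedge below 0.01 m/s); the robot touches nothing.
It fails at once if the wedge is forced: pressed on the block or its feet with more than 20 N (contact force between wedge and block above 20 N).
It fails at once if the robot itself pushes on the block with more than 10 N (contact force between the arm and block above 10 N).
It fails at once if a bystander is moved more than 20 mm (distance of any of mug, espresso_cup, tea_box, glass from where it was at the start of the episode above 0.02 m).
It also fails if it takes over 59 s, if anything falls off the work surface, if the arm or the gripper's body presses on something with over 40 N, if the wrist force passes 120 N, or if a joint passes its speed limit or range.

## Working session

There is one attempt and no reset: what is moved stays moved. The work goes in short steps, Python scripts to look and compute and a tool call to move; the robot and the scene stay as the last step left them, time stands still between calls to the robot, and variables do not carry over. Pictures are saved under pics/ and viewed, at most 10 in all, crops included, and the job is handed in when it is done.

Besides the shell and the picture viewer there is one more tool, called after "Call:" as name(argument=value, ...) on one line, values as JSON. jog_arm: Moves the arm, as the interface text tells. Its arguments: {"type":"object","properties":{"steps":{"type":"array","items":{"type":"array","items":{"type":"array","items":{"type":"number"}}}},"newtons":{"type":"number"}},"required":["steps"]}

```bash
mkdir -p pics; cat > h.py <<'E'
import numpy as np, cv2, json
from scipy.spatial.transform import Rotation as R
from station import arm, vision
def grab(name, fn=None):
    f=vision.grab_frame(name)
    if fn: cv2.imwrite(fn, cv2.cvtColor(f['color'],cv2.COLOR_RGB2BGR))
    return f
def ray(f,u,v,z):
    H=f['color'].shape[0]; fl=H/2/np.tan(np.radians(f['vfov'])/2)
    E=np.array(f['extrinsics']); d=E[:3,:3].T@np.array([(u-f['cx'])/fl,(v-f['cy'])/fl,1]); c=-E[:3,:3].T@E[:3,3]
    return c+d*(z-c[2])/d[2]
def proj(f,p):
    H=f['color'].shape[0]; fl=H/2/np.tan(np.radians(f['vfov'])/2)
    E=np.array(f['extrinsics']); q=E[:3,:3]@np.array(p)+E[:3,3]
    return fl*q[:2]/q[2]+[f['cx'],f['cy']]
E
python3 - <<'E'
from h import *
for n in('scene','top'):
    f=grab(n,f'pics/{n}0.png'); E=f['extrinsics']; print(n,f['vfov'],f['cx'],f['cy'],np.round(-E[:3,:3].T@E[:3,3],3))
s=arm.get_state(); print(s)
E
```

```text
scene 56.64325546299368 258.41364912128165 191.08817098820347 [-0.314 -0.609  0.588]
top 43.895721271263184 250.82493121731827 191.43576125088646 [-0.193 -0.227  1.565]
{'t': 0.1, 'q': array([ 1.60912569e+00,  3.59319249e-01,  1.11487626e-02, -2.55535444e-04,
       -1.22411867e+00, -2.88116023e-01]), 'qd': array([ 1.75500024e-03, -1.51484857e-03,  9.00954005e-04,  1.14146073e-03,
        7.82100165e-04,  1.07518270e-05]), 'joint_efforts': array([-1.18311578e-03, -5.84163415e+01,  2.93753314e+01,  7.01555327e+00,
        1.01800580e-02, -5.05971423e-05]), 'eef_pos': array([0.166785  , 0.65361833, 0.22572261]), 'ee_rot': array([ 3.14009309e+00, -1.93883831e-04, -2.49873515e-01]), 'force': array([ 0.68222868, -0.37417739,  0.00110434]), 'moment': array([ 0.03284538,  0.00674425, -0.00866931]), 'gripper_force': 0.0, 'width': 0.08751756694934869}
```

View pics/scene0.png

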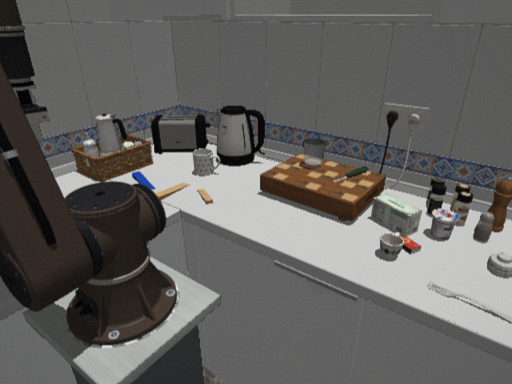

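View pics/top0.png

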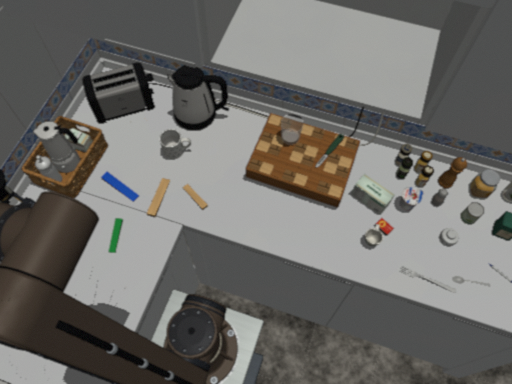

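The top view shows two wooden wedges, the larger near (159,197) and the smaller near (195,196). The block has corners near (267,117), (359,150), (335,201) and (247,170). The mug is at (172,143). I'll crop for detail.

```bash
python3 - <<'E'
from h import *
f=grab('top'); g=grab('scene')
c=lambda f,a,b,x,y,s:cv2.resize(cv2.cvtColor(f['color'],cv2.COLOR_RGB2BGR)[b:y,a:x],None,fx=s,fy=s,interpolation=cv2.INTER_CUBIC)
a=c(f,130,100,370,240,3.333); b=c(f,140,170,220,225,0.1)
cv2.imwrite('pics/c1.png',a[:,:800])
hsv=cv2.cvtColor(f['color'],cv2.COLOR_RGB2HSV)
m=((hsv[...,0]<25)&(hsv[...,1]>90)&(hsv[...,2]>90)).astype(np.uint8); m[:,:140]=0; m[:165]=0; m[225:]=0; m[:,215:]=0
n,l,st,ce=cv2.connectedComponentsWithStats(m)
for i in range(1,n):
    if st[i,4]<40: continue
    cs,_=cv2.findContours((l==i).astype(np.uint8),0,2); r=cv2.minAreaRect(cs[0]); bp=cv2.boxPoints(r)
    print(st[i],ce[i],r,[np.round(ray(f,*p,0.005),4).tolist() for p in bp], np.round(ray(f,*ce[i],0.005),4))
E
```

```text
[148 179  21  37 302] [157.86092715 197.39072848] ((158.23196411132812, 197.1031036376953), (8.22430419921875, 39.19236373901367), 23.96249008178711) [[0.3694, 0.3565, 0.005], [0.5236, 0.3627, 0.005], [0.5197, 0.3305, 0.005], [0.3662, 0.3255, 0.005]] [0.4417 0.3445 0.005 ]
[184 185  23  24 163] [195.23312883 196.65644172] ((194.72024536132812, 196.29202270507812), (28.393901824951172, 5.816105365753174), 46.63658142089844) [[0.5079, 0.2734, 0.005], [0.5286, 0.2651, 0.005], [0.4731, 0.1653, 0.005], [0.4531, 0.1738, 0.005]] [0.4896 0.2165 0.005 ]
```

View pics/c1.png

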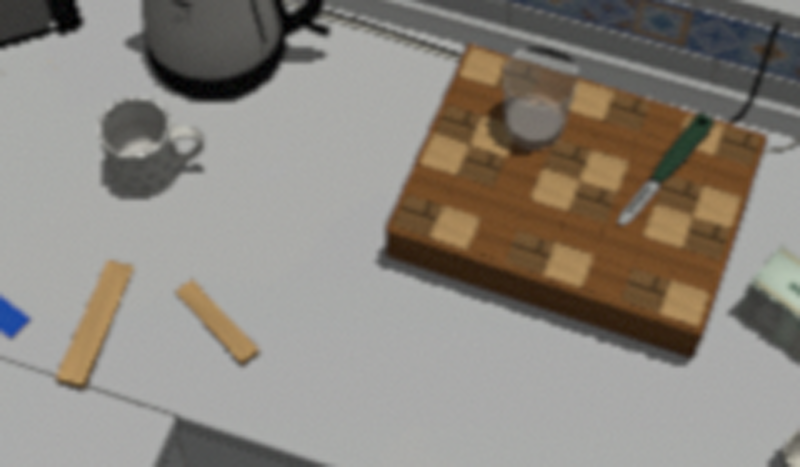

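```bash
cat > fit.py <<'E'
from h import *
from scipy.optimize import minimize
def verts(pts,x,y,yaw):
    c,s=np.cos(yaw),np.sin(yaw); p=np.array(pts); return np.c_[x+c*p[:,0]-s*p[:,1],y+s*p[:,0]+c*p[:,1],p[:,2]]
BLOCK=[(a*.135,b*.18,z) for a in(-1,1) for b in(-1,1) for z in(.015,.08)]
WEDGE=[(a*.08,b*.016,z) for a in(-1,1) for b in(-1,1) for z in((0,.0025) if a>0 else (0,.0185))]
def mask(f,p,near,rad,vmin,smin):
    h=cv2.cvtColor(f['color'],cv2.COLOR_RGB2HSV); m=((h[...,0]<25)&(h[...,1]>smin)&(h[...,2]>vmin)).astype(np.uint8)
    m=cv2.morphologyEx(m,cv2.MORPH_CLOSE,np.ones((3,3)))
    n,l,st,ce=cv2.connectedComponentsWithStats(m); u=proj(f,near)
    i=min((i for i in range(1,n) if st[i,4]>60),key=lambda i:np.hypot(*(ce[i]-u)))
    m=(l==i).astype(np.uint8); cs,_=cv2.findContours(m,0,2); h=cv2.convexHull(max(cs,key=cv2.contourArea)); o=np.zeros_like(m); cv2.fillConvexPoly(o,h,1); return o
def render(f,V):
    S=8; uv=np.array([proj(f,v) for v in V]); o=np.zeros(f['color'].shape[:2],np.uint8)
    h=cv2.convexHull(uv.astype(np.float32)); cv2.fillConvexPoly(o,np.round(h*16).astype(np.int32),255,cv2.LINE_AA,4); return o/255.
def fit(pts,x0,fs,ms):
    c=lambda p:sum(np.abs(render(f,verts(pts,*p))-m).sum() for f,m in zip(fs,ms))
    x0=np.array(x0); r=minimize(c,x0,method='Nelder-Mead',options=dict(initial_simplex=[x0,x0+[.015,0,0],x0+[0,.015,0],x0+[0,0,.1]],xatol=1e-5,fatol=.01,maxiter=300)); return r.x,r.fun,[m.sum() for m in ms]
E
python3 - <<'E'
from fit import *
fs=[grab('top'),grab('scene')]
b0=ray(fs[0],303,158,.04); print(b0)
for sel in([0],[1],[0,1]):
    F=[fs[i] for i in sel]
    print(sel,'block',fit(BLOCK,[b0[0],b0[1],0.],F,[mask(f,b0,0,0,25,70) for f in F]))
    w=[.445,.344,.005]
    print('wedge',fit(WEDGE,[.445,.344,.036],F,[mask(f,w,0,0,80,80) for f in F]))
for nm,p,z in(('mug',(171,150),0),('mughandle',(190,143),.05),('cup',(373,238),.0),('box',(374,193),.05)): print(nm,ray(fs[0],*p,z).round(3))
E
```

```text
[ 0.75794101 -0.11295913  0.04      ]Traceback (most recent call last):
  File "<stdin>", line 6, in <module>
  File "fit.py", line 10, in mask
    n,l,st,ce=cv2.connectedComponentsWithStats(m); u=proj(f,near)
                                                     ~~~~^^^^^^^^
  File "h.py", line 14, in proj
    E=np.array(f['extrinsics']); q=E[:3,:3]@np.array(p)+E[:3,3]
                                   ~~~~~~~~^~~~~~~~~~~~
ValueError: matmul: Input operand 1 does not have enough dimensions (has 0, gufunc core with signature (n?,k),(k,m?)->(n?,m?) requires 1)
```

```bash
sed -i 's/def mask(f,p,near,rad,vmin,smin)/def mask(f,near,vmin,smin)/' fit.py
python3 - <<'E'
from fit import *
fs=[grab('top'),grab('scene')]
b0=ray(fs[0],303,158,.04)
for sel in([0],[1],[0,1]):
    F=[fs[i] for i in sel]
    print(sel,'block',fit(BLOCK,[b0[0],b0[1],0.],F,[mask(f,b0,25,70) for f in F]))
    w=[.445,.344,.005]
    print('wedge',fit(WEDGE,[.445,.344,.036],F,[mask(f,w,80,80) for f in F]))
for nm,p,z in(('mug',(171,150),0),('mughandle',(190,143),.05),('cup',(373,238),.0),('box',(374,193),.05)): print(nm,ray(fs[0],*p,z).round(3))
E
```

```text
[0] block (array([ 0.75475822, -0.11234273, -0.04148584]), np.float64(346.46666666666664), [np.uint64(6872)])
wedge (array([0.44922251, 0.34548116, 0.08319368]), np.float64(101.07450980392157), [np.uint64(344)])
[1] block (array([ 0.75476088, -0.10982974, -0.03054731]), np.float64(287.7647058823529), [np.uint64(5276)])
wedge (array([0.45920557, 0.34102573, 0.18851138]), np.float64(103.8), [np.uint64(200)])
[0, 1] block (array([ 0.75470582, -0.11039254, -0.03338596]), np.float64(646.070588235294), [np.uint64(6872), np.uint64(5276)])
wedge (array([0.45148935, 0.3454015 , 0.09828963]), np.float64(218.62745098039215), [np.uint64(344), np.uint64(200)])
mug [0.649 0.383 0.   ]
mughandle [0.674 0.308 0.05 ]
cup [ 0.547 -0.436  0.   ]
box [ 0.695 -0.395  0.05 ]
```

```bash
python3 - <<'E'
from fit import *
f=grab('top'); g=grab('scene'); out=[]
for f,(a,b,w,h) in((f,(140,100,240,120)),(g,(150,120,240,100))):
    S=3.33; im=cv2.resize(cv2.cvtColor(f['color'],cv2.COLOR_RGB2BGR)[b:b+h,a:a+w],None,fx=S,fy=S,interpolation=cv2.INTER_CUBIC)
    for pts,p in((BLOCK,(.7547,-.1104,-.0334)),(WEDGE,(.445,.344,.04))):
        uv=np.array([proj(f,v) for v in verts(pts,*p)]); hl=cv2.convexHull(uv.astype(np.float32))
        cv2.polylines(im,[np.round((hl+.5-[a,b])*S).astype(int)],True,(0,0,255),1)
    out.append(im[:,:799])
im=np.vstack(out)[:600]; print(im.shape); cv2.imwrite('pics/ov.png',im)
E
```

```text
(600, 799, 3)
```

View pics/ov.png

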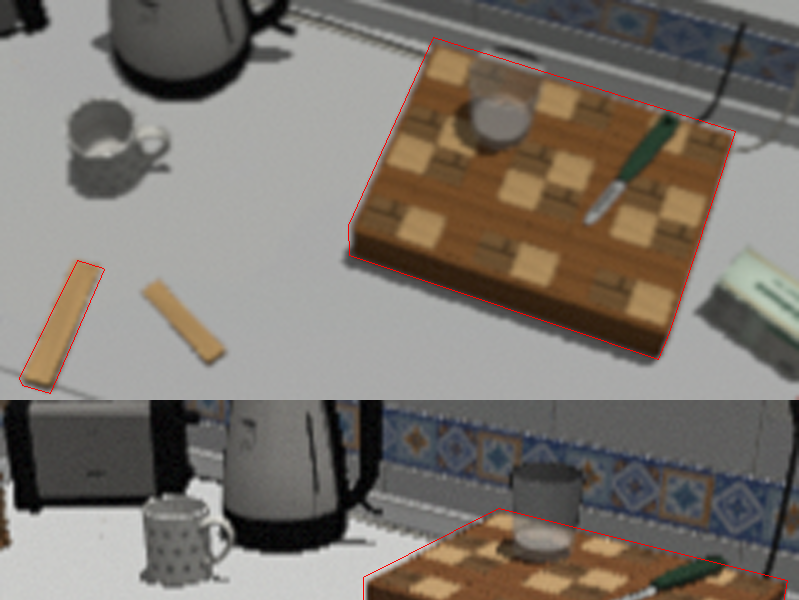

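```bash
cat > mv.py <<'E'
import sys
from h import *
# shift/turn numbers from pose A (x y z yaw) to B, tool down
def go(A,B):
    RA=R.from_euler('xyz',[np.pi,0,A[3]]); RB=R.from_euler('xyz',[np.pi,0,B[3]])
    return np.round(np.r_[RA.inv().apply(np.subtract(B[:3],A[:3]))/.25,(RA.inv()*RB).as_rotvec()/(np.pi/4)],4)
if __name__=='__main__':
    v=list(map(float,sys.argv[1:])); print(go(v[:4],v[4:]).tolist())
E
python3 mv.py .167 .654 .227 -.25 .387 .342 .12 .04
python3 - <<'E'
from h import *
F=[grab('scene') for _ in range(6)]; m=np.mean([f['color'].astype(float).mean(2) for f in F],0); f=F[0]
p=(.7547,-.1104,-.0334); c,s=np.cos(p[2]),np.sin(p[2])
ys=np.arange(-.185,.186,.006)
print((ys*1000).astype(int).tolist())
for x,z in((-.135,.03),(-.135,.014),(-.135,.011),(-.135,.008),(-.135,.005),(-.135,.002),(-.135,-.001),(-.14,0)):
    uv=np.array([proj(f,(p[0]+c*x-s*y,p[1]+s*x+c*y,z)) for y in ys],np.float32)
    print(z,cv2.remap(m.astype(np.float32),uv[:,0],uv[:,1],cv2.INTER_LINEAR).ravel().astype(int).tolist())
E
```

```text
[1.1614, 0.9915, 0.428, -0.0, 0.0, -0.3692]
[-185, -179, -173, -166, -160, -154, -148, -142, -136, -130, -124, -118, -112, -106, -100, -94, -88, -82, -76, -70, -64, -58, -52, -46, -40, -34, -28, -22, -16, -10, -4, 1, 7, 13, 19, 25, 31, 37, 43, 49, 55, 61, 67, 73, 79, 85, 91, 97, 103, 109, 115, 121, 127, 133, 139, 145, 151, 157, 163, 169, 175, 181]
0.03 [36, 32, 31, 32, 32, 31, 33, 33, 34, 35, 36, 36, 36, 37, 36, 36, 36, 36, 36, 35, 35, 35, 36, 36, 35, 34, 36, 35, 34, 35, 34, 35, 35, 34, 33, 35, 34, 34, 34, 35, 34, 34, 34, 34, 35, 34, 34, 35, 34, 33, 35, 34, 34, 34, 34, 35, 35, 34, 33, 33, 120, 201]
0.014 [79, 70, 67, 56, 29, 44, 41, 30, 46, 63, 66, 63, 68, 63, 65, 63, 69, 64, 69, 64, 68, 64, 70, 65, 69, 66, 68, 65, 67, 64, 66, 64, 65, 64, 63, 63, 67, 62, 65, 62, 64, 60, 63, 63, 63, 67, 62, 66, 61, 65, 61, 57, 55, 63, 65, 62, 65, 61, 70, 138, 167, 200]
0.011 [89, 79, 80, 73, 49, 43, 34, 32, 57, 81, 78, 77, 81, 76, 81, 76, 80, 78, 78, 78, 78, 79, 79, 80, 80, 79, 80, 78, 80, 77, 81, 77, 80, 76, 79, 75, 80, 75, 80, 74, 79, 73, 79, 75, 77, 77, 76, 76, 76, 76, 75, 73, 69, 75, 77, 76, 76, 7
[... 680 characters left out ...]
0, 81, 79, 80, 82, 81, 82, 80, 82, 80, 81, 81, 80, 82, 84, 82, 79, 82, 79, 82, 80, 81, 78, 84, 80, 82, 78, 83, 131]
-0.001 [201, 163, 120, 88, 104, 98, 90, 105, 86, 100, 117, 88, 109, 90, 99, 100, 91, 84, 86, 105, 86, 99, 86, 92, 85, 85, 87, 87, 106, 86, 101, 87, 97, 86, 93, 85, 92, 108, 92, 105, 89, 100, 88, 97, 88, 90, 91, 117, 92, 84, 91, 84, 91, 83, 90, 87, 102, 86, 100, 84, 93, 96]
0 [202, 179, 143, 133, 129, 145, 116, 136, 116, 129, 145, 132, 136, 140, 126, 144, 112, 107, 109, 129, 114, 122, 116, 113, 121, 108, 121, 125, 127, 123, 123, 120, 119, 117, 114, 113, 119, 139, 114, 136, 113, 134, 111, 133, 109, 131, 130, 138, 109, 112, 110, 103, 112, 91, 114, 126, 118, 112, 121, 98, 124, 139]
```

The averaged scene picture shows a dark pad under the front at block y ≈ -0.14. At the matching place on the left, no pad reaches down to the worktop. The left foot probably hangs, so I'll feel there first with the wedge.

```bash
python3 mv.py .167 .654 .227 -.25 .287 .442 .17 .04; python3 mv.py .287 .442 .17 .04 .387 .342 .05 .04
```

```text
[0.6749, 0.7029, 0.228, -0.0, 0.0, -0.3692]
[0.3837, 0.4157, 0.48, 0.0, 0.0, 0.0]
```

Call:
jog_arm(steps=[[[0,0.675,0.703,0.228,0,0,-0.369],[0,0.675,0.703,0.228,0,0,-0.369],[0,0.675,0.703,0.228,0,0,-0.369],[0,0.675,0.703,0.228,0,0,-0.369],[0,0.675,0.703,0.228,0,0,-0.369],[0,0.675,0.703,0.228,0,0,-0.369],[0,0.675,0.703,0.228,0,0,-0.369]]])

```text
t: 1.5
eef_pos: [0.2877, 0.4412, 0.17]
ee_rot: [-3.141, -0.0, 0.038]
force: [0.1, -0.1, -0.2]
width: 0.0874
gripper_force: 0.0
```

Call:
jog_arm(steps=[[[0,0.384,0.416,0.48,0,0,0],[0,0.384,0.416,0.48,0,0,0],[0,0.384,0.416,0.48,0,0,0],[0,0.384,0.416,0.48,0,0,0],[0,0.384,0.416,0.48,0,0,0],[0,0.384,0.416,0.48,0,0,0]]])

```text
t: 2.1
eef_pos: [0.3874, 0.3426, 0.0492]
ee_rot: [3.141, 0.0, 0.04]
force: [0.3, 0.4, 0.9]
width: 0.0876
gripper_force: 0.0
```

Call:
jog_arm(steps=[[[0,0,0,0.18,0,0,0],[0,0,0,0.18,0,0,0],[0,0,0,0.18,0,0,0]]])

```text
t: 2.4
eef_pos: [0.3867, 0.343, 0.0052]
ee_rot: [3.141, 0.0, 0.042]
force: [-0.6, 0.1, 0.7]
width: 0.0876
gripper_force: 0.0
```

Call:
jog_arm(steps=[[[255,0,0,0,0,0,0],[255,0,0,0,0,0,0],[255,0,0,0,0,0,0],[255,0,0,0,0,0,0],[255,0,0,0,0,0,0],[255,0,0,0,0,0,0],[255,0,0,0,0,0,0],[255,0,0,0,0,0,0]]], newtons=20)

```text
t: 3.2
eef_pos: [0.387, 0.3418, 0.0045]
ee_rot: [3.141, 0.0, 0.04]
force: [-1.3, -0.1, 1.1]
width: 0.0315
gripper_force: 19.8
```

```bash
python3 mv.py .387 .342 .035 .04 .4595 .0395 .035 -.0334
```

```text
[0.2414, 1.2206, 0.0, 0.0, -0.0, 0.0935]
```

Call:
jog_arm(steps=[[[255,0,0,-0.16,0,0,0],[255,0,0,-0.16,0,0,0],[255,0.12,0.61,-0.16,0,0,0],[255,0.12,0.61,-0.16,0,0,0],[255,0.12,0.61,-0.16,0,0,0],[255,0.12,0.61,-0.16,0,0,0],[255,0.12,0.61,-0.16,0,0,0]]])

```text
t: 3.9
eef_pos: [0.4234, 0.1894, 0.0446]
ee_rot: [-3.141, -0.0, 0.037]
force: [1.4, -0.3, -0.6]
width: 0.0319
gripper_force: 19.9
```

Call:
jog_arm(steps=[[[255,0.121,0.611,0,0,0,0.0935],[255,0.121,0.611,0,0,0,0.0935],[255,0.121,0.611,0,0,0,0.0935],[255,0.121,0.611,0,0,0,0.0935],[255,0.121,0.611,0,0,0,0.0935],[255,0.121,0.611,0,0,0,0.0935]]])

```text
t: 4.5
eef_pos: [0.4599, 0.0405, 0.0446]
ee_rot: [-3.141, -0.001, -0.033]
force: [0.7, -0.2, -0.7]
width: 0.0322
gripper_force: 19.9
```

Call:
jog_arm(steps=[[[255,0,0,0.08,0,0,0],[255,0,0,0.12,0,0,0],[255,0,0,0.15,0,0,0],[255,0,0,0.16,0,0,0],[255,0,0,0.16,0,0,0],[255,0,0,0.16,0,0,0]]])

```text
t: 5.1
eef_pos: [0.4597, 0.0398, 0.0048]
ee_rot: [-3.141, -0.0, -0.033]
force: [-0.3, 0.1, -1.3]
width: 0.0316
gripper_force: 19.9
```

```bash
python3 - <<'E'
from h import *
s=arm.get_state(); print(s['eef_pos'],s['ee_rot'],s['force'],s['width'],s['gripper_force'])
f=grab('top'); g=grab('scene')
a=cv2.resize(f['color'][130:230,170:310],None,fx=4,fy=4,interpolation=2); b=cv2.resize(g['color'][150:250,170:310],None,fx=4,fy=4,interpolation=2)
im=np.vstack([a[:300],b[:300]]); cv2.imwrite('pics/w1.png',im[...,::-1])
E
```

```text
[0.45965322 0.03975662 0.00477002] [-3.14148034e+00 -3.24578015e-04 -3.27989795e-02] [-0.3370015   0.14555911 -1.25019326] 0.03158539608653175 19.890961297787726
```

View pics/w1.png

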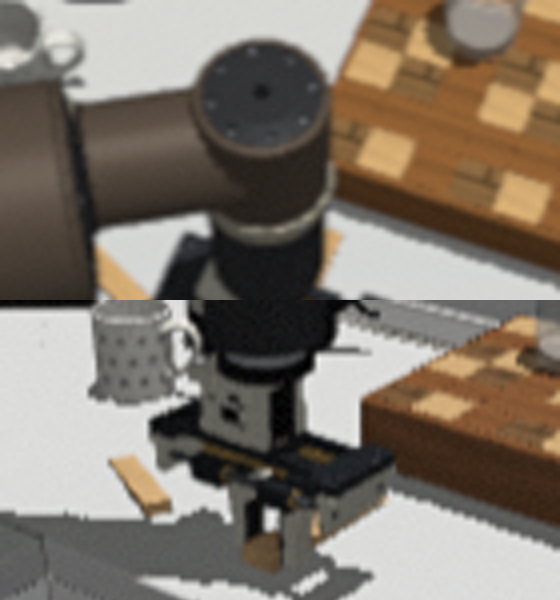

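The wedge is held level with its thin end facing the left front foot, near (330,240) in the upper half. Now I'll feel for the foot.

Call:
jog_arm(steps=[[[255,0.04,0,0,0,0,0],[255,0.08,0,0,0,0,0],[255,0.11,0,0,0,0,0],[255,0.13,0,0,0,0,0],[255,0.13,0,0,0,0,0]]], newtons=10)

```text
t: 5.7
eef_pos: [0.4928, 0.0382, 0.0044]
ee_rot: [3.142, -0.0, -0.034]
force: [0.1, 0.6, -0.9]
width: 0.0317
gripper_force: 9.9
```

Call:
jog_arm(steps=[[[255,0.004,0,0,0,0,0],[255,0.008,0,0,0,0,0]]])

```text
t: 5.9
eef_pos: [0.4936, 0.038, 0.0045]
ee_rot: [3.141, 0.0, -0.034]
force: [0.6, -0.4, -0.7]
width: 0.0318
gripper_force: 9.9
```

Call:
jog_arm(steps=[[[255,0.004,0,0,0,0,0],[255,0.008,0,0,0,0,0]]])

```text
t: 6.1
eef_pos: [0.4959, 0.0381, 0.0046]
ee_rot: [-3.142, -0.0, -0.033]
force: [-0.8, 0.3, -0.5]
width: 0.032
gripper_force: 9.9
```

Call:
jog_arm(steps=[[[255,0.004,0,0,0,0,0],[255,0.008,0,0,0,0,0]]])

```text
t: 6.3
eef_pos: [0.498, 0.0381, 0.0046]
ee_rot: [-3.142, -0.0, -0.033]
force: [0.6, -1.0, -0.2]
width: 0.0318
gripper_force: 9.9
```

Call:
jog_arm(steps=[[[255,0.004,0,0,0,0,0],[255,0.008,0,0,0,0,0]]])

```text
t: 6.5
eef_pos: [0.5, 0.038, 0.0046]
ee_rot: [-3.142, -0.0, -0.033]
force: [-0.4, 0.3, 0.5]
width: 0.0323
gripper_force: 9.9
```

Call:
jog_arm(steps=[[[255,0.004,0,0,0,0,0],[255,0.008,0,0,0,0,0]]])

```text
t: 6.7
eef_pos: [0.502, 0.0379, 0.0045]
ee_rot: [3.142, 0.0, -0.033]
force: [0.8, -0.0, -0.5]
width: 0.0318
gripper_force: 9.9
```

Call:
jog_arm(steps=[[[255,0.004,0,0,0,0,0],[255,0.008,0,0,0,0,0]]])

```text
t: 6.9
eef_pos: [0.504, 0.0378, 0.0045]
ee_rot: [3.142, 0.0, -0.033]
force: [-1.2, 0.2, -0.8]
width: 0.0323
gripper_force: 9.9
```

Call:
jog_arm(steps=[[[255,0.004,0,0,0,0,0],[255,0.008,0,0,0,0,0]]])

```text
t: 7.1
eef_pos: [0.506, 0.0378, 0.0046]
ee_rot: [-3.142, -0.0, -0.033]
force: [-0.9, 0.6, -0.5]
width: 0.032
gripper_force: 9.9
```

Call:
jog_arm(steps=[[[255,0.004,0,0,0,0,0],[255,0.008,0,0,0,0,0]]])

```text
t: 7.3
eef_pos: [0.508, 0.0377, 0.0046]
ee_rot: [3.142, 0.0, -0.033]
force: [0.8, 0.1, -0.2]
width: 0.0323
gripper_force: 9.9
```

The tip is past the pad's front without any resistance, so the left foot is the hanging one.

Call:
jog_arm(steps=[[[255,0.006,0,0,0,0,0],[255,0.012,0,0,0,0,0],[255,0.018,0,0,0,0,0],[255,0.024,0,0,0,0,0]]])

```text
t: 7.7
eef_pos: [0.5141, 0.0375, 0.0046]
ee_rot: [-3.142, -0.0, -0.034]
force: [-0.8, 0.1, -0.3]
width: 0.0319
gripper_force: 9.9
```

Call:
jog_arm(steps=[[[255,0.005,0,0,0,0,0],[255,0.01,0,0,0,0,0],[255,0.01,0,0,0,0,0]]])

```text
t: 8.0
eef_pos: [0.5166, 0.0374, 0.0046]
ee_rot: [-3.142, -0.0, -0.033]
force: [-0.2, 0.1, -0.1]
width: 0.0321
gripper_force: 9.9
```

Call:
jog_arm(steps=[[[255,0.003,0,0,0,0,0],[255,0.006,0,0,0,0,0],[255,0.006,0,0,0,0,0]]])

```text
t: 8.3
eef_pos: [0.518, 0.0374, 0.0046]
ee_rot: [-3.142, -0.0, -0.033]
force: [0.6, -1.1, -0.7]
width: 0.0322
gripper_force: 9.9
```

Call:
jog_arm(steps=[[[255,0.003,0,0,0,0,0],[255,0.006,0,0,0,0,0],[255,0.006,0,0,0,0,0]]])

```text
t: 8.6
eef_pos: [0.5195, 0.0374, 0.0046]
ee_rot: [-3.142, -0.0, -0.033]
force: [-0.6, -0.1, -0.8]
width: 0.0323
gripper_force: 9.9
```

Call:
jog_arm(steps=[[[255,0.003,0,0,0,0,0],[255,0.006,0,0,0,0,0],[255,0.006,0,0,0,0,0]]])

```text
t: 8.9
eef_pos: [0.521, 0.0373, 0.0045]
ee_rot: [3.142, -0.0, -0.033]
force: [-0.9, -0.5, 0.1]
width: 0.032
gripper_force: 9.9
```

Call:
jog_arm(steps=[[[255,0.003,0,0,0,0,0],[255,0.006,0,0,0,0,0],[255,0.006,0,0,0,0,0]]])

```text
t: 9.2
eef_pos: [0.5225, 0.0372, 0.0046]
ee_rot: [-3.142, -0.0, -0.033]
force: [0.7, 0.4, -0.3]
width: 0.0321
gripper_force: 9.9
```

Call:
jog_arm(steps=[[[255,0.003,0,0,0,0,0],[255,0.006,0,0,0,0,0],[255,0.006,0,0,0,0,0]]])

```text
t: 9.5
eef_pos: [0.5241, 0.0372, 0.0046]
ee_rot: [-3.142, -0.0, -0.033]
force: [-0.2, 0.2, -0.0]
width: 0.0317
gripper_force: 9.9
```

Call:
jog_arm(steps=[[[255,0.003,0,0,0,0,0],[255,0.006,0,0,0,0,0],[255,0.006,0,0,0,0,0]]])

```text
t: 9.8
eef_pos: [0.5255, 0.0371, 0.0046]
ee_rot: [-3.142, -0.0, -0.033]
force: [0.0, 0.0, -1.0]
width: 0.0322
gripper_force: 9.9
```

Call:
jog_arm(steps=[[[255,0.003,0,0,0,0,0],[255,0.006,0,0,0,0,0],[255,0.006,0,0,0,0,0]]])

```text
t: 10.1
eef_pos: [0.527, 0.0371, 0.0046]
ee_rot: [3.142, -0.0, -0.033]
force: [0.1, -0.4, -0.4]
width: 0.032
gripper_force: 9.9
```

Call:
jog_arm(steps=[[[255,0.003,0,0,0,0,0],[255,0.006,0,0,0,0,0],[255,0.006,0,0,0,0,0]]])

```text
t: 10.4
eef_pos: [0.5285, 0.0371, 0.0046]
ee_rot: [-3.142, -0.0, -0.033]
force: [-0.0, 0.4, 0.1]
width: 0.0317
gripper_force: 9.9
```

Call:
jog_arm(steps=[[[255,0.003,0,0,0,0,0],[255,0.006,0,0,0,0,0],[255,0.006,0,0,0,0,0]]])

```text
t: 10.7
eef_pos: [0.53, 0.037, 0.0046]
ee_rot: [-3.142, -0.0, -0.033]
force: [0.2, -0.4, -0.9]
width: 0.032
gripper_force: 9.9
```

Call:
jog_arm(steps=[[[255,0.003,0,0,0,0,0],[255,0.006,0,0,0,0,0],[255,0.006,0,0,0,0,0]]])

```text
t: 11.0
eef_pos: [0.5315, 0.037, 0.0046]
ee_rot: [-3.142, -0.0, -0.033]
force: [0.7, 0.3, -0.6]
width: 0.0319
gripper_force: 9.9
```

Call:
jog_arm(steps=[[[255,0.003,0,0,0,0,0],[255,0.006,0,0,0,0,0],[255,0.006,0,0,0,0,0]]])

```text
t: 11.3
eef_pos: [0.5331, 0.0369, 0.0046]
ee_rot: [-3.142, -0.0, -0.033]
force: [-0.3, -0.8, -0.8]
width: 0.0321
gripper_force: 9.9
```

Call:
jog_arm(steps=[[[255,0.003,0,0,0,0,0],[255,0.006,0,0,0,0,0],[255,0.006,0,0,0,0,0]]])

```text
t: 11.6
eef_pos: [0.5345, 0.0369, 0.0046]
ee_rot: [-3.142, -0.0, -0.033]
force: [-0.0, -0.8, -0.7]
width: 0.0322
gripper_force: 9.9
```

Call:
jog_arm(steps=[[[255,0.003,0,0,0,0,0],[255,0.006,0,0,0,0,0],[255,0.006,0,0,0,0,0]]])

```text
t: 11.9
eef_pos: [0.536, 0.0368, 0.0046]
ee_rot: [-3.142, -0.0, -0.033]
force: [-0.7, -0.4, -0.1]
width: 0.0317
gripper_force: 9.9
```

Call:
jog_arm(steps=[[[255,0.003,0,0,0,0,0],[255,0.006,0,0,0,0,0],[255,0.006,0,0,0,0,0]]])

```text
t: 12.2
eef_pos: [0.5375, 0.0367, 0.0046]
ee_rot: [-3.142, -0.0, -0.033]
force: [-0.9, 0.6, -0.1]
width: 0.0323
gripper_force: 9.9
```

Call:
jog_arm(steps=[[[255,0.003,0,0,0,0,0],[255,0.006,0,0,0,0,0],[255,0.006,0,0,0,0,0]]])

```text
t: 12.5
eef_pos: [0.539, 0.0367, 0.0046]
ee_rot: [-3.142, -0.0, -0.033]
force: [-1.0, 0.4, -0.4]
width: 0.032
gripper_force: 9.9
```

Call:
jog_arm(steps=[[[255,0.003,0,0,0,0,0],[255,0.006,0,0,0,0,0],[255,0.006,0,0,0,0,0]]])

```text
t: 12.8
eef_pos: [0.5405, 0.0367, 0.0046]
ee_rot: [-3.142, -0.0, -0.033]
force: [0.2, -0.5, -0.5]
width: 0.0321
gripper_force: 9.9
```

Call:
jog_arm(steps=[[[255,0.003,0,0,0,0,0],[255,0.006,0,0,0,0,0],[255,0.006,0,0,0,0,0]]])

```text
t: 13.1
eef_pos: [0.542, 0.0366, 0.0045]
ee_rot: [-3.142, -0.0, -0.033]
force: [0.8, 0.1, -0.6]
width: 0.0317
gripper_force: 9.9
```

Call:
jog_arm(steps=[[[255,0.003,0,0,0,0,0],[255,0.006,0,0,0,0,0],[255,0.006,0,0,0,0,0]]])

```text
t: 13.4
eef_pos: [0.5432, 0.0364, 0.0044]
ee_rot: [3.141, 0.0, -0.034]
force: [-0.3, 0.1, -1.1]
width: 0.0322
gripper_force: 9.9
```

Call:
jog_arm(steps=[[[255,0.004,0,0,0,0,0],[255,0.004,0,0,0,0,0],[255,0.004,0,0,0,0,0]]])

```text
t: 13.7
eef_pos: [0.544, 0.0364, 0.0044]
ee_rot: [3.141, 0.001, -0.034]
force: [-1.6, 0.3, -0.7]
width: 0.032
gripper_force: 9.9
```

Call:
jog_arm(steps=[[[255,0.004,0,0,0,0,0],[255,0.004,0,0,0,0,0],[255,0.004,0,0,0,0,0]]])

```text
t: 14.0
eef_pos: [0.5448, 0.0363, 0.0043]
ee_rot: [3.141, 0.001, -0.034]
force: [-3.9, 0.0, -1.5]
width: 0.0318
gripper_force: 9.9
```

Call:
jog_arm(steps=[[[255,0.004,0,0,0,0,0],[255,0.004,0,0,0,0,0],[255,0.004,0,0,0,0,0]]])

```text
t: 14.3
eef_pos: [0.5457, 0.0362, 0.0043]
ee_rot: [3.141, 0.001, -0.034]
force: [-5.1, -0.8, -2.1]
width: 0.0318
gripper_force: 9.9
```

Call:
jog_arm(steps=[[[255,0.004,0,0,0,0,0],[255,0.004,0,0,0,0,0],[255,0.004,0,0,0,0,0]]])

```text
t: 14.6
eef_pos: [0.5465, 0.0361, 0.0042]
ee_rot: [3.141, 0.002, -0.034]
force: [-5.1, -0.3, -2.2]
width: 0.0318
gripper_force: 9.9
```

Call:
jog_arm(steps=[[[255,0,0,0,0,0,0],[255,0.002,0,0,0,0,0],[255,0.004,0,0,0,0,0]]], newtons=20)

```text
t: 14.9
eef_pos: [0.547, 0.036, 0.0041]
ee_rot: [3.141, 0.002, -0.034]
force: [-8.1, 1.1, -1.1]
width: 0.0314
gripper_force: 19.9
```

Call:
jog_arm(steps=[[[255,0.002,0,0,0,0,0],[255,0.002,0,0,0,0,0],[255,0.002,0,0,0,0,0]]])

```text
t: 15.2
eef_pos: [0.5473, 0.0359, 0.0041]
ee_rot: [3.141, 0.003, -0.034]
force: [-7.8, 1.8, -0.7]
width: 0.0316
gripper_force: 19.9
```

Call:
jog_arm(steps=[[[0,0,0,0,0,0,0],[0,0,0,0,0,0,0],[0,0,0,0,0,0,0],[0,0,0,0,0,0,0],[0,0,0,0,0,0,0],[0,0,0,0,0,0,0]]])

```text
t: 15.8
eef_pos: [0.5491, 0.0364, 0.0047]
ee_rot: [-3.141, -0.0, -0.033]
force: [-0.2, -1.0, 0.8]
width: 0.0741
gripper_force: 0.0
```

Call:
jog_arm(steps=[[[0,0,0,-0.1,0,0,0],[0,0,0,-0.2,0,0,0],[0,-0.1,0,-0.4,0,0,0],[0,-0.3,0,-0.6,0,0,0],[0,-0.5,0,-0.7,0,0,0],[0,-0.5,0.2,-0.7,0,0,0],[0,-0.5,0.2,-0.7,0,0,0],[0,-0.5,0.2,-0.7,0,0,0]]])

```text
t: 16.6
eef_pos: [0.422, -0.01, 0.1807]
ee_rot: [-3.14, -0.003, -0.034]
force: [0.4, 0.7, -0.2]
width: 0.0877
gripper_force: 0.0
```

```bash
python3 - <<'E'
from fit import *
s=arm.get_state(); print(s['eef_pos'],s['force'],s['width'])
f=grab('top'); g=grab('scene')
a=cv2.resize(f['color'][130:230,170:310],None,fx=4,fy=4,interpolation=2); b=cv2.resize(g['color'][150:250,170:310],None,fx=4,fy=4,interpolation=2)
im=np.ascontiguousarray(np.vstack([a[:300],b[:300]])[...,::-1])
for k,(F,o) in enumerate(((f,(170,130)),(g,(170,150)))):
    hl=cv2.convexHull(np.array([proj(F,v) for v in verts(WEDGE,.607,.034,-.033)],np.float32))
    cv2.polylines(im,[np.round((hl+.5-o)*4+[0,300*k]).astype(int)],True,(0,0,255),1)
cv2.imwrite('pics/w2.png',im)
E
```

```text
[ 0.42196966 -0.01001125  0.18067552] [ 0.44583399  0.65252666 -0.15791152] 0.08770704188325351
```

View pics/w2.png

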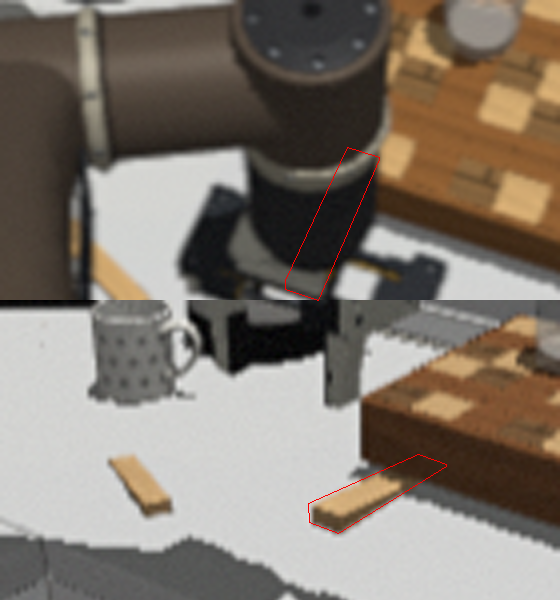

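The wedge lies flat under the left front of the block, its thick end near (340,515) in the lower half, matching the predicted outline. The gripper is clear and nothing else has moved.

```bash
python3 -c "
from station import arm
print(arm.job_done())"
```

```text
the job is handed in; nothing more can be done
None
```

The left front foot is the hanging one; the wedge is set flat under it at about 8 N of push and released, and the job is handed in (no verdict was returned; the right foot was ruled out from the camera image, not by feel).

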